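# Close and lock the air filter unit's service cover

### The arm

A 7-joint arm with a two-finger parallel gripper is mounted at the origin on a cart in front of the work surface, level with it; the furniture and walls round the work are solid. World frame = base frame: x ahead of the robot, y to its left, z up, the work surface at z = 0. Lengths are in m, angles in rad, forces in N, time in s.
With the tool pointing down it reaches from about 0.4 to 0.85 m from the base axis. Payload 10.4 kg.
Tool frame: the origin (TCP) lies at the very end of the fingers, on their centre line; the grasp point (between the pads) lies 19 mm behind it (r.pinch_z is the distance from the TCP to the grasp point, in m); z points along the fingers, y is the line along which they close (so a half turn about z gives the same grasp; the last joint's range is limited). The gripper opens to 87 mm and grips with 3 to 60 N. Pads are 19 mm wide; open, the fingers measure 117 mm over their backs; the gripper's body (75 mm by 190 mm) begins 51 mm behind the grasp point.
Start: joints at [-1.168, 0.332, -0.065, 1.46, 0.022, 1.35, -0.088], TCP at [0.258, 0.569, 0.223] pointing down, gripper open.
Joint ranges: [-2.6, 2.6], [-0.5, 2.12], [-1.47, 1.34], [0.16, 2.42], [-1.27, 4.41], [0.06, 2.06], [-2.6, 2.6]. Speed limits (rad/s): [2.22, 2.22, 2.79, 2.79, 3.14, 3.14, 3.14].

### API

Orientations are given as a unit quaternion [x, y, z, w].
In Python, from bench import sensors, vision, r gives the robot as it stands.
- The arm moves only by the shell command python3 -m crank 'ROWS' [OPENING] [FORCE]. ROWS is JSON, a list of rows, each a list of 2 entries, a list of its own where there are three numbers: the shift along the tool's x, y, z normalised to -1 to 1, where 1 is 3 cm, then the turn about the tool's z normalised to -1 to 1, where 1 is 8 degrees. A call has 1 to 12 rows; each row shifts and turns the commanded pose from where the row before left it, along the tool's axes as they then stand; what a row does not reach is not made up. A row lasts 1/8 s, in which the tool goes at most 62.5 mm and 10.7 degrees, less where a joint would pass 70% of its speed; a pose out of reach is approached as far as the arm can. A call with a number of a shift or a turn outside -1 to 1 is refused whole. A call with a gripper value outside its range is refused whole. OPENING is the opening, from 0 (shut) to 1 (fully open), set as the call begins (- or left out, the last holds). The fingers move at their own pace and stop on an object; FORCE is the grip in N (left out, the last holds). Time passes only in rows, so rows that do not move let the fingers close. It gives the time, the measured TCP pose, the force, the opening and the grip force at its end, in the units of the state.
- sensors.read_state(): the state, without advancing time (a new reading comes with each control period).
- vision.camera(name): name is "side" or "top"; returns the picture (384x512x3 uint8, red, green, blue); there is no depth.
- vision.camera_model(name): a dict with "vertical_fov" (degrees; the focal length in pixels is half the picture's height over the tangent of half this angle, whatever the lens; pixels are square), "cx", "cy" (the principal point, pixels), "camera_from_world" (4x4, takes a point from world to camera coordinates). Camera axes: x right, y down, z forward; pixel columns grow to the right and rows downward; lengths in m; the calibration is good to about 2 mm. A picture is of the moment at which its call begins. camera_model takes no time and is no camera call.
- r.close_job(): hands the job in; it is judged then, once.
The state is a dict: "time": time; "joint_positions": joint angles; "joint_vel": joint speeds; "joint_torque": joint torques, N m; "ee_pos": TCP position; "eef_rot": TCP orientation; "ft_force": force on the tool from outside, world axes, zero at the start; "torque": the same for the moment, N m; "width": finger opening in m; "grip_force": force on a finger pad.
Only numpy, scipy, OpenCV 4.12 (cv2) and the standard library are available. Lean on these libraries where they do the work, as an engineer would, in place of code of your own. Each camera call takes 0.05 s, during which the arm holds its last target. There are 200 camera calls.

### The job

Close the air filter unit on the bench: push its open grey cover down onto the rubber seal with closed fingertips, then set a fingertip in the slot of each of the two orange quarter-turn fasteners and turn it clockwise to its stop, so that both fasteners are locked and the cover is held down tight. Only push: do not swing the cover wider open, and leave the loose things on the bench where they lie.

Things in the scene. Friction and masses are not known exactly. Their poses are not given: they have to be found in the camera images.
- filter_unit: fixed white air filter unit on the worktop, 220 mm deep (its x), 300 mm wide (its y), walls 8 mm, wall tops 110 mm above the worktop; a 50 mm wide outlet spigot stands 26 mm out of its right side. Origin at the centre of its underside; its x axis points from its front (louvres, switch) to its rear (hinge), its y axis to its left
- cover (a joint): angle of the grey hinged cover, rad: 0 = fully down, grows as it swings up. A friction hinge keeps it where it is left (a light push down, under 3 N, moves it). It meets the springy rubber seal at about 0.039; pressed to 0 (10 to 15 N) and let go it springs back to 0.02 to 0.03; only a locked fastener keeps it fully down
- hinge_mid (a point): middle of the cover's hinge line along the unit's rear edge, level with the cover's underside, 114 mm above the worktop. Turns with the cover: x points along the cover from front to rear, z out of its outer face. The cover is a 6 mm plate, 310 mm wide, reaching 216 mm forward of this line
- push_pad (a point): middle of the dark ribbed push pad on the cover's outer face, mid-way between the two fasteners, 162 mm forward of the hinge line and 7 mm outward of it; same axes as hinge_mid; free space of 87 mm between the two fastener heads here
- slot_left (a point): centre of the outer face of the left orange fastener, on its axis, 154 mm forward of the hinge line, 90 mm left of the middle. Round head 93 mm across, 18 mm proud of the cover; a straight slot with black floor runs across it through the axis: 40 mm wide, 84 mm long, 14.5 mm deep. Turns with the head: y lies along the slot, z out of the head
- slot_right (a point): the same for the right fastener, 90 mm right of the middle
- cam_left (a joint): angle of the left fastener, rad: 0 = open (slot along the unit's width, red marks), grows clockwise from above, 1.571 = locked, at its stop (slot front to rear, green marks). With the cover on its seal its tongue runs under a keeper and draws the cover down (up to some 15 N at 25 mm from the axis); with the cover up the tongue misses. Stays where left
- cam_right (a joint): the same for the right fastener, also clockwise
- tweezers_mid (a point): loose steel forceps, 130 mm long, lying; their centre. Leave them
- timer_mid (a point): loose white bench timer, 66 x 66 x 20 mm; its centre. Leave it
- dish_mid (a point): loose petri dish with tan medium, 90 mm across, 12 mm high; its centre. Leave it
- tape_mid (a point): loose roll of green label tape, 83 mm across, 18 mm high; its centre. Leave it
- marker_mid (a point): loose red marker pen, 14 mm thick, 133 mm long, lying in front of the unit; its centre. Leave it
- syringe_mid (a point): loose clear 10 ml syringe with a yellow tip cap, 20 mm high, 128 mm long, lying; its middle. Leave it

How it is judged:
By the outcome, as a careful person would: the job done as asked, in the order asked, and still so for the second after the job is handed in, with the robot touching nothing.
It also fails if it takes over 56 s, if anything falls off the work surface, if the arm or the gripper's body presses on something with over 40 N, if the wrist force passes 120 N, or if a joint passes its speed limit or range.

## Working session

There is one attempt and no reset: what is moved stays moved. The work goes in short steps, Python scripts to look and compute and a shell command to move; the robot and the scene stay as the last step left them, time stands still between calls to the robot, and variables do not carry over. Pictures are saved under pics/ and viewed, at most 10 in all, crops included, and the job is handed in when it is done.

```bash
mkdir -p pics; ls; python3 - <<'E'
from bench import sensors, vision, r
import cv2,numpy as np
for n in("side","top"):
    im=vision.camera(n); cv2.imwrite(f"pics/{n}0.png",im[:,:,::-1]); m=vision.camera_model(n)
    print(n,m["vertical_fov"],m["cx"],m["cy"],np.round(m["camera_from_world"],4).tolist())
s=sensors.read_state();print(s)
E
```

```text
pics
side 44.318217156120625 255.9868585762409 192.7620307775955 [[0.9087, -0.4173, -0.01, -0.4952], [-0.2877, -0.6087, -0.7394, 0.1354], [0.3025, 0.6748, -0.6732, 1.628], [0.0, 0.0, 0.0, 1.0]]
top 46.89788743109564 256.44117556795214 195.6873273235968 [[0.0032, -1.0, -0.0023, -0.1303], [-0.9913, -0.0028, -0.1316, 0.4928], [0.1315, 0.0027, -0.9913, 1.2695], [0.0, 0.0, 0.0, 1.0]]
{'time': 0.1, 'joint_positions': array([-1.16761822,  0.33282073, -0.06470859,  1.4608399 ,  0.02159069,
        1.34990948, -0.08847576]), 'joint_vel': array([ 0.00123473, -0.00026773, -0.00067948, -0.00086613, -0.0015066 ,
       -0.00168614, -0.00056173]), 'joint_torque': array([ 8.44101251e-04, -6.24541569e+01,  2.42025551e-02, -3.90723395e+01,
       -6.13777852e-02,  3.65537137e-02,  8.02761292e-05]), 'ee_pos': array([0.25799698, 0.56888741, 0.22183431]), 'eef_rot': array([ 2.11260535e-01,  9.77429575e-01, -6.31171814e-04, -1.13096693e-04]), 'ft_force': array([ 0.39602022, -0.65836069,  0.49369152]), 'torque': array([-0.01965172, -0.04847946, -0.02345169]), 'grip_force': 0.0, 'width': 0.08681431497347031}
```

View pics/side0.png

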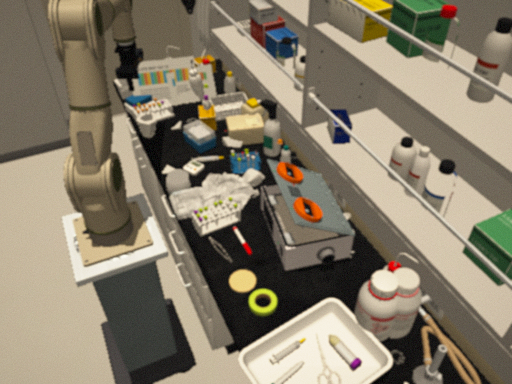

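View pics/top0.png

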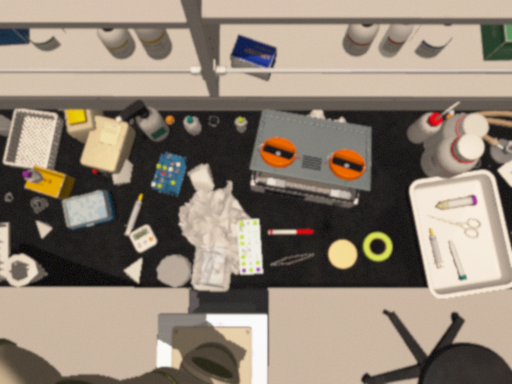

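The side view shows the unit at about (305,215), with the cover slightly open and orange heads at (290,173) and (308,209). In the top view the heads are at (279,152) and (348,163), and their slots run along the width. The pad is at (313,162).

```bash
cat > h.py <<'E'
from bench import sensors, vision, r
import cv2,numpy as np
from scipy.spatial.transform import Rotation as R
def cam(n):
    m=vision.camera_model(n);f=192/np.tan(np.radians(m["vertical_fov"])/2)
    return np.array([[f,0,m["cx"]],[0,f,m["cy"]],[0,0,1]]),np.array(m["camera_from_world"])
def proj(n,p):
    K,T=cam(n);q=K@(T[:3,:3]@np.asarray(p)+T[:3,3]);return q[:2]/q[2]
def tri(a,b):
    P=[K@T[:3] for K,T in(cam("side"),cam("top"))]
    X=cv2.triangulatePoints(P[0],P[1],np.float64(a),np.float64(b)).ravel();return X[:3]/X[3]
def plane(n,uv,z):
    K,T=cam(n);d=T[:3,:3].T@np.linalg.solve(K,[*uv,1]);o=-T[:3,:3].T@T[:3,3];return o+d*(z-o[2])/d[2]
def heads(im,n):
    hsv=cv2.cvtColor(im,cv2.COLOR_RGB2HSV);m=cv2.inRange(hsv,(4,170,130),(16,255,255))
    m=cv2.morphologyEx(m,cv2.MORPH_CLOSE,np.ones((3,3)))
    box=(230,150,340,230) if n=="side" else (240,120,390,190)
    k=np.zeros_like(m);k[box[1]:box[3],box[0]:box[2]]=1;m*=k
    cs=[c for c in cv2.findContours(m,cv2.RETR_EXTERNAL,cv2.CHAIN_APPROX_NONE)[0] if cv2.contourArea(c)>60]
    out=[cv2.fitEllipse(cv2.convexHull(c)) for c in cs]
    return sorted(out,key=lambda e:e[0][0])
def state():
    s=sensors.read_state();q=R.from_quat(s["eef_rot"]).as_matrix();return s,np.array(s["ee_pos"]),q
E
python3 - <<'E'
from h import *
ims={n:cv2.imread(f"pics/{n}0.png")[:,:,::-1].copy() for n in("side","top")}
hs={n:heads(ims[n],n) for n in ims}
for n in hs: print(n,[(np.round(e[0],1),np.round(e[1],1),round(e[2])) for e in hs[n]])
X=[tri(a[0],b[0]) for a,b in zip(hs["side"],hs["top"])]
print(X,np.linalg.norm(X[0]-X[1]));d=X[0]-X[1];print("yaw of unit y", np.degrees(np.arctan2(-d[0],d[1])))
a=cv2.resize(ims["side"][130:280,230:380],None,fx=3.4,fy=3.4,interpolation=2)[:,:400*2]
b=cv2.resize(ims["top"][100:220,240:390],None,fx=3.4,fy=3.4,interpolation=2)
c=np.zeros((510,1020,3),np.uint8);c[:510,:510]=a[:510,:510];c[:408,510:1020]=b
cv2.imwrite("pics/crop0.png",cv2.resize(c,(800,400))[:,:,::-1])
E
```

```text
side [(array([289.3, 171.9]), array([16.9, 27.9]), 119), (array([307.2, 209.2]), array([19.1, 31.2]), 124)]
top [(array([277.9, 152. ]), array([29.6, 34.9]), 101), (array([346.8, 164.4]), array([29.5, 35.7]), 108)]
[array([ 0.58389235, -0.18405295,  0.20021575]), array([ 0.55159528, -0.36187746,  0.20021404])] 0.18073366628561452
yaw of unit y -10.29403356260474
```

View pics/crop0.png

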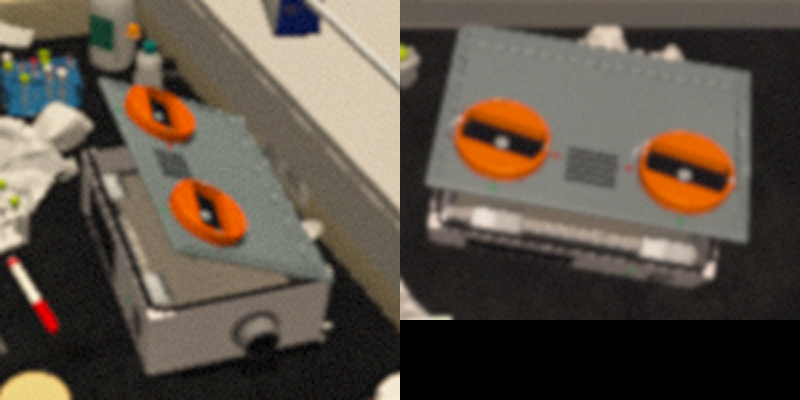

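The crop shows both slots running along the width, so both fasteners are open, and the cover is raised about 25° (0.43 rad). The unit's yaw is about -10.3°. I'll shut the fingers, turn about -14° to line up with the unit, rise, and travel to above the pad.

```bash
A='[[0,-1,0],0]'; python3 -m crank '[[[0,0,-0.8],-0.9],[[0,0,-0.8],-0.86],[[-0.5,-0.9,0],0],[[-0.5,-0.9,0],0],[[-0.5,-0.9,0],0],[[-0.5,-0.9,0],0],[[-0.5,-0.9,0],0],[[-0.5,-0.9,0],0],[[-0.5,-0.9,0],0],[[-0.5,-0.9,0],0],[[-0.5,-0.9,0],0],[[-0.5,-0.9,0],0]]' 0 20; python3 -m crank '[[[-0.5,-0.9,0],0],[[-0.5,-0.9,0],0],[[-0.5,-0.9,0],0],[[-0.5,-0.9,0],0],[[-0.5,-0.9,0],0],[[-0.5,-0.9,0],0],[[-0.5,-0.9,0],0],[[-0.5,-0.9,0],0],[[-0.5,-0.9,0],0],[[-0.5,-0.9,0],0],[[0,0,0],0],[[0,0,0],0]]'
cat >> h.py <<'E'
HINGE=np.array([.696,-.296,.114]);YAW=np.radians(-10.3)
def rel(p):
    "target world point -> tool-axes shift in units, plus yaw error"
    s,e,q=state();d=q.T@(np.array(p)-e)
    yy=np.degrees(np.arctan2(q[1,1],q[0,1]))
    print("t",round(s["time"],2),"ee",np.round(e,4),"yaw_y",round(yy,1),"units",np.round(d/.03,2),"F",np.round(s["ft_force"],1),"j7",round(s["joint_positions"][6],2))
def pt(x,y,z,a=0):
    "cover-frame point (x fwd->rear neg) at cover angle a -> world"
    h=x*np.cos(a)+z*np.sin(a);v=-x*np.sin(a)+z*np.cos(a);c,s=np.cos(YAW),np.sin(YAW)
    return HINGE+[c*h-s*y,s*h+c*y,v]
E
python3 -c "
from h import *
p=pt(-.162,0,.007,.43);p[2]=.25;print(pt(-.162,0,.007,.43));rel(p)"
```

```text
time: 1.6
ee_pos: [0.3575, 0.2756, 0.2703]
eef_rot: [0.09, 0.996, -0.0, -0.0]
ft_force: [1.0, 0.2, 0.2]
width: 0.0004
grip_force: 0.0
time: 3.1
ee_pos: [0.4563, -0.0152, 0.2703]
eef_rot: [0.09, 0.996, 0.0, -0.0]
ft_force: [0.5, 0.3, 0.0]
width: 0.0005
grip_force: 0.0
[ 0.55399159 -0.2701927   0.18789583]
t 3.1 ee [ 0.4563 -0.0152  0.2703] yaw_y 79.7 units [-4.72 -7.78  0.67] F [0.5 0.3 0. ] j7 1.28
```

```bash
python3 -m crank '[[[-0.5,-0.8,0],0],[[-0.5,-0.8,0],0],[[-0.5,-0.8,0],0],[[-0.5,-0.8,0],0],[[-0.5,-0.8,0],0],[[-0.5,-0.8,0],0],[[-0.5,-0.8,0],0],[[-0.5,-0.8,0],0],[[-0.5,-0.8,0],0],[[-0.2,-0.6,0.6],0],[[0,0,0],0],[[0,0,0],0]]'
python3 - <<'E'
from h import *
rel(pt(-.162,0,.007,.43))
a,b=vision.camera("side"),vision.camera("top")
c=np.zeros((400,800,3),np.uint8)
c[:,:400]=cv2.resize(a[130:280,220:370],(400,400),interpolation=2);c[:,400:]=cv2.resize(b[80:230,240:390],(400,400),interpolation=2)
cv2.imwrite("pics/hover.png",c[:,:,::-1])
E
```

```text
time: 4.6
ee_pos: [0.5538, -0.2698, 0.2528]
eef_rot: [0.089, 0.996, 0.0, -0.0]
ft_force: [-0.2, -0.3, 0.6]
width: 0.0004
grip_force: 0.0
t 4.6 ee [ 0.5538 -0.2698  0.2528] yaw_y 79.8 units [-0.01 -0.02  2.16] F [-0.2 -0.3  0.6] j7 1.95
```

View pics/hover.png

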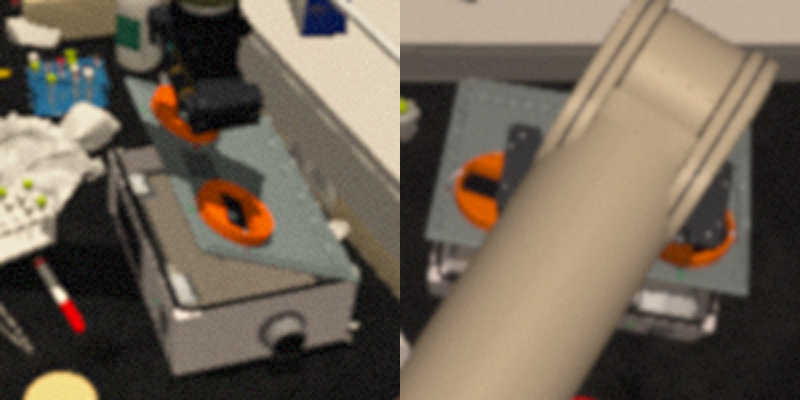

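The gripper is centred between the two heads, above the pad. Now I'll push down, following the pad's arc.

```bash
python3 -m crank '[[[0,0,0.6],0],[[0,0,0.6],0],[[0,0,0.5],0],[[0.05,0,0.3],0],[[0.1,0,0.3],0],[[0.1,0,0.3],0],[[0.1,0,0.3],0],[[0.1,0,0.3],0],[[0.05,0,0.3],0],[[0.05,0,0.3],0],[[0.05,0,0.3],0],[[0,0,0],0]]'; python3 -m crank '[[[0,0,0.2],0],[[0,0,0.1],0],[[0,0,0],0],[[0,0,0],0]]'; python3 -c "
from h import *
rel(pt(-.162,0,.007,0))"
```

```text
time: 6.2
ee_pos: [0.5352, -0.2677, 0.1286]
eef_rot: [0.09, 0.996, 0.0, -0.001]
ft_force: [0.4, -0.3, -0.0]
width: 0.0002
grip_force: 0.0
time: 6.7
ee_pos: [0.5358, -0.2682, 0.1212]
eef_rot: [0.09, 0.996, 0.0, 0.0]
ft_force: [-3.8, 1.7, 8.1]
width: 0.0004
grip_force: 4.1
t 6.7 ee [ 0.5358 -0.2682  0.1212] yaw_y 79.7 units [-0.02  0.04  0.01] F [-3.8  1.7  8.1] j7 2.01
```

```bash
python3 -m crank '[[[0,0,0.05],0],[[0,0,0.03],0],[[0,0,0],0],[[0,0,0],0]]'; python3 -c "
from h import *
rel(pt(-.162,0,.007,0))"
```

```text
time: 7.2
ee_pos: [0.5358, -0.2682, 0.1203]
eef_rot: [0.09, 0.996, 0.001, 0.0]
ft_force: [-9.8, 5.9, 23.7]
width: 0.0004
grip_force: 11.9
t 7.2 ee [ 0.5358 -0.2682  0.1203] yaw_y 79.7 units [-0.02  0.04 -0.02] F [-9.8  5.9 23.7] j7 2.01
```

```bash
python3 -m crank '[[[0,0,-0.1],0],[[0,0,-0.9],0],[[0,0,-1],0],[[0,0,-1],0],[[0,1,0],0],[[0,1,0],0],[[0,1,0],0],[[0,1,0],0],[[0,1,0],0],[[0,1,0],0],[[0,1,0],0],[[0,1,0],0]]' ; python3 -m crank '[[[0,1,0],0],[[0,1,0],0],[[0,1,0],0],[[0,0,0],0],[[0,0,0],0]]' 0.45
python3 - <<'E'
from h import *
a,b=vision.camera("side"),vision.camera("top")
cv2.imwrite("pics/s2.png",a[:,:,::-1]);cv2.imwrite("pics/t2.png",b[:,:,::-1])
ha,hb=heads(a,"side"),heads(b,"top")
for e in ha+hb: print(np.round(e[0],1),np.round(e[1],1),round(e[2]))
X=[tri(p[0],q[0]) for p,q in zip(ha,hb)];print(np.round(X,4))
d=X[0]-X[1];print(np.linalg.norm(d),np.degrees(np.arctan2(-d[0],d[1])))
for s in(1,-1): print("pred",pt(-.154,.09*s,.024,.025))
c=np.zeros((400,800,3),np.uint8)
c[:,:400]=cv2.resize(a[130:280,220:370],(400,400),interpolation=2);c[:,400:]=cv2.resize(b[80:230,240:390],(400,400),interpolation=2)
cv2.imwrite("pics/closed.png",c[:,:,::-1]);rel(pt(-.154,.09,.024,.025));print(state()[0]["width"])
E
```

```text
time: 8.7
ee_pos: [0.5789, -0.0309, 0.2081]
eef_rot: [0.09, 0.996, 0.0, 0.0]
ft_force: [-0.4, -0.9, -0.4]
width: 0.0009
grip_force: 0.0
time: 9.32
ee_pos: [0.5948, 0.0558, 0.2081]
eef_rot: [0.09, 0.996, -0.0, 0.0]
ft_force: [-0.1, -0.9, 0.2]
width: 0.0373
grip_force: 0.0
[281.6 188.3] [20.7 27.3] 98
[298.6 225.4] [21.8 29.9] 97
[274.5 167.7] [28.7 31.5] 108
[276.4 163.1] [26.3 30.6] 109
[340.4 178.4] [29.7 32.9] 95
[341.7 175.4] [27.2 31.7] 114
[[ 0.5581 -0.1787  0.1332]
 [ 0.6186 -0.1945 -0.0612]]
0.20423485483743564 75.31500543391412
pred [ 0.56121152 -0.18003068  0.1418421 ]
pred [ 0.52902712 -0.35712999  0.1418421 ]
t 9.43 ee [0.5948 0.0553 0.2083] yaw_y 79.6 units [-0.32 -7.92  2.21] F [-0.1  0.  -0.2] j7 1.36
0.038418045359401506
```

View pics/closed.png

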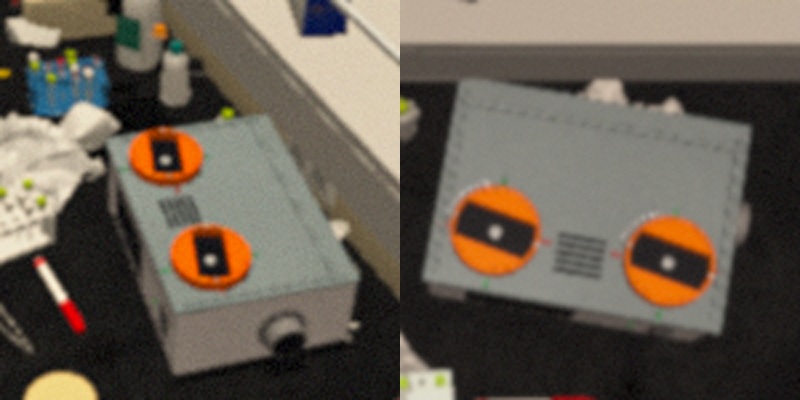

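The cover is on its seal. In the top view, slot centres are near (275,167) and (340,178). The slots look turned a few degrees clockwise of the cover's width, so I'll measure them.

```bash
cat >> h.py <<'E'
def slots(b,z=.127,r0=13):
    hsv=cv2.cvtColor(b,cv2.COLOR_RGB2HSV)
    o=cv2.inRange(hsv,(4,150,110),(18,255,255));k=np.zeros_like(o);k[120:215,240:390]=1;o*=k
    n,l,st,c=cv2.connectedComponentsWithStats(cv2.dilate(cv2.morphologyEx(o,cv2.MORPH_OPEN,np.ones((2,2))),np.ones((3,3))))
    ys,xs=np.nonzero(o);xm=(xs.min()+xs.max())/2
    for side in(0,1):
        m=(xs<xm) if side==0 else (xs>xm)
        (cx,cy),rad=cv2.minEnclosingCircle(np.c_[xs,ys][m].astype(np.float32))
        e=cv2.fitEllipse(cv2.convexHull(np.c_[xs,ys][m].astype(np.int32)))
        yy,xx=np.mgrid[:384,:512];d=(np.hypot(xx-e[0][0],yy-e[0][1])<r0)&(o==0)
        P=np.array([plane("top",(x,y),z)[:2] for y,x in zip(*np.nonzero(d))])
        w,v=np.linalg.eigh(np.cov(P.T));t=v[:,1];t*=np.sign(t[1]) or 1
        print("LR"[side],"head",np.round(plane("top",e[0],.14)[:2],4),"ell",np.round(e[1],1),"slot",np.round(P.mean(0),4),"ang",round(np.degrees(np.arctan2(t[1],t[0])),1),"ratio",round(w[1]/w[0],1))
E
python3 - <<'E'
from h import *
slots(cv2.imread("pics/t2.png")[:,:,::-1].copy())
E
```

```text
L head [ 0.5605 -0.18  ] ell [32.7 33.2] slot [ 0.5641 -0.1811] ang 69.6 ratio 4.3
R head [ 0.5288 -0.3568] ell [33.3 33.7] slot [ 0.5322 -0.3597] ang 69.3 ratio 4.1
```

```bash
python3 -m crank '[[[0,-1,0],0],[[0,-1,0],0],[[0,-1,0],0],[[0,-1,0],0],[[0,-1,0],0],[[0,-1,0],0],[[0,-1,0],0],[[-0.3,-0.9,0],0],[[0,0,0.5],0.6],[[0,0,0.5],0.6],[[0,0,0],0],[[0,0,0],0]]' 0.45; python3 -c "
from h import *
rel([.5605,-.180,.129]);print(state()[0]['width'])"
```

```text
time: 10.92
ee_pos: [0.5613, -0.1786, 0.1788]
eef_rot: [0.172, 0.985, 0.0, 0.0]
ft_force: [-0.4, 0.3, 0.4]
width: 0.0395
grip_force: 0.0
t 10.93 ee [ 0.5613 -0.1786  0.1788] yaw_y 70.2 units [ 0.01 -0.05  1.66] F [-0.4  0.3  0.4] j7 1.64
0.039508973535685506
```

```bash
python3 -m crank '[[[0,-0.05,0.5],0],[[0,0,0.5],0],[[0,0,0.3],0],[[0,0,0.2],0],[[0,0,0.1],0],[[0,0,0],0],[[0,0,0],0]]'; python3 -c "
from h import *
rel([.5605,-.180,.129])"
```

```text
time: 11.8
ee_pos: [0.5609, -0.1796, 0.1304]
eef_rot: [0.173, 0.985, 0.0, 0.0]
ft_force: [-0.1, 0.4, 0.1]
width: 0.0393
grip_force: 0.0
t 11.8 ee [ 0.5609 -0.1796  0.1304] yaw_y 70.1 units [ 0.01 -0.02  0.05] F [-0.1  0.4  0.1] j7 1.67
```

No contact so far, and the tip is about 11 mm into the slot. Turning clockwise.

```bash
python3 -m crank '[[[0,0,0.05],0.8],[[0,0,0],0.8],[[0,0,0],0.8],[[0,0,0],0.8],[[0,0,0.02],0.8],[[0,0,0.02],0.8],[[0,0,0.02],0.8],[[0,0,0.02],0.8],[[0,0,0],0.8],[[0,0,0],0]]'; python3 -c "
from h import *
rel([.5605,-.180,.129]);print(state()[0]['torque'])"
```

```text
time: 13.05
ee_pos: [0.5609, -0.1796, 0.1271]
eef_rot: [0.627, 0.779, 0.0, 0.0]
ft_force: [-2.7, 0.7, 6.1]
width: 0.0392
grip_force: 3.3
t 13.05 ee [ 0.5609 -0.1796  0.1271] yaw_y 12.4 units [-0.01 -0.02 -0.06] F [-2.7  0.7  6.1] j7 0.75
[0.07135734 0.7710788  0.01192328]
```

```bash
python3 -m crank '[[[0,0,0],0.7],[[0,0,0],0.7],[[0,0,0],0.7],[[0,0,0],0.7],[[0,0,0],0]]'; python3 -c "
from h import *
rel([.5605,-.180,.129]);print(state()[0]['torque'])"; python3 -m crank '[[[0,0,0],0.6],[[0,0,0],0.6],[[0,0,0],0.5],[[0,0,0],0]]';python3 -c "
from h import *
rel([.5605,-.180,.129]);print(state()[0]['torque'])"
```

```text
time: 13.68
ee_pos: [0.5608, -0.1795, 0.1263]
eef_rot: [0.765, 0.644, -0.0, 0.0]
ft_force: [-0.8, 0.5, 0.0]
width: 0.0391
grip_force: 0.0
t 13.68 ee [ 0.5608 -0.1795  0.1263] yaw_y -9.9 units [-0.02 -0.01 -0.09] F [-0.8  0.5  0. ] j7 0.41
[-0.12655006  0.06847623 -0.01525909]
time: 14.18
ee_pos: [0.5608, -0.1796, 0.1264]
eef_rot: [0.836, 0.549, 0.0, 0.0]
ft_force: [-0.6, -1.3, -0.7]
width: 0.0392
grip_force: 0.3
t 14.18 ee [ 0.5608 -0.1796  0.1264] yaw_y -23.4 units [-0.02 -0.   -0.09] F [-0.6 -1.3 -0.7] j7 0.2
[-0.11607404  0.11451132 -0.00832253]
```

```bash
for i in 1; do python3 -m crank '[[[0,0,0],0.4],[[0,0,0],0.3],[[0,0,0],0]]' >/dev/null;python3 -c "
from h import *
rel([.5605,-.180,.129]);print(state()[0]['torque'])";  python3 -m crank '[[[0,0,0],0.4],[[0,0,0],0]]' >/dev/null;python3 -c "
from h import *
rel([.5605,-.180,.129]);print(state()[0]['torque'])"; done
```

```text
t 14.55 ee [ 0.5608 -0.1796  0.1264] yaw_y -29.0 units [-0.02 -0.   -0.09] F [-1.2 -0.3 -0.8] j7 0.11
[-0.16133897  0.07406173  0.03656168]
t 14.8 ee [ 0.5606 -0.1796  0.1263] yaw_y -32.2 units [-0.01  0.   -0.09] F [-0.5 -1.6  0.8] j7 0.07
[-0.21475498  0.27217736  0.60257014]
```

```bash
python3 -m crank '[[[0,0,0],0.4],[[0,0,0],0]]' >/dev/null;python3 -c "
from h import *
rel([.5605,-.180,.129]);print(state()[0]['torque'])";  python3 -m crank '[[[0,0,0],0.4],[[0,0,0],0]]' >/dev/null;python3 -c "
from h import *
rel([.5605,-.180,.129]);print(state()[0]['torque'])"
```

```text
t 15.05 ee [ 0.5603 -0.1795  0.1263] yaw_y -35.3 units [-0.01  0.02 -0.09] F [-4.9 -0.1  3.7] j7 0.02
[-0.14047199  1.06247995  1.70403913]
t 15.3 ee [ 0.5603 -0.1794  0.1263] yaw_y -38.4 units [-0.01  0.02 -0.09] F [-4.8 -1.4  3.6] j7 -0.03
[-0.39947681  1.30259647  3.24918514]
```

The left fastener is at its stop: the torque climbs while the yaw no longer frees up. Backing off, lifting, and moving to the right fastener.

```bash
python3 -m crank '[[[0,0,0],-1],[[0,0,0],-1],[[0,0,0],-0.6],[[0,0,-0.5],0],[[0,0,-0.8],0],[[0,0,-0.8],-0.8],[[0,0,0],-1],[[0,0,0],-1],[[0,0,0],-1],[[0,0,0],-1],[[0,0,0],-1],[[0,0,0],-1]]'; python3 -m crank '[[[0,0,0],-1],[[0,0,0],-1],[[0,0,0],-1],[[0,0,0],-1],[[-0.2,-1,0],-0.1],[[-0.2,-1,0],0],[[-0.2,-1,0],0],[[-0.2,-1,0],0],[[-0.2,-1,0],0],[[0,-0.8,0],0],[[0,0,0],0],[[0,0,0],0]]'
python3 - <<'E'
from h import *
rel([.5288,-.3568,.1285])
a,b=vision.camera("side"),vision.camera("top")
c=np.zeros((400,800,3),np.uint8)
c[:,:400]=cv2.resize(a[130:280,220:370],(400,400),interpolation=2);c[:,400:]=cv2.resize(b[80:230,240:390],(400,400),interpolation=2)
cv2.imwrite("pics/left.png",c[:,:,::-1])
E
```

```text
time: 16.8
ee_pos: [0.561, -0.1798, 0.1903]
eef_rot: [0.449, 0.893, 0.0, 0.001]
ft_force: [1.1, -0.4, 0.8]
width: 0.0391
grip_force: 0.0
time: 18.3
ee_pos: [0.5275, -0.352, 0.1896]
eef_rot: [0.18, 0.984, 0.0, 0.0]
ft_force: [0.5, 1.1, -0.1]
width: 0.039
grip_force: 0.0
t 18.3 ee [ 0.5275 -0.352   0.1896] yaw_y 69.3 units [-0.1  -0.14  2.04] F [ 0.5  1.1 -0.1] j7 1.97
```

View pics/left.png

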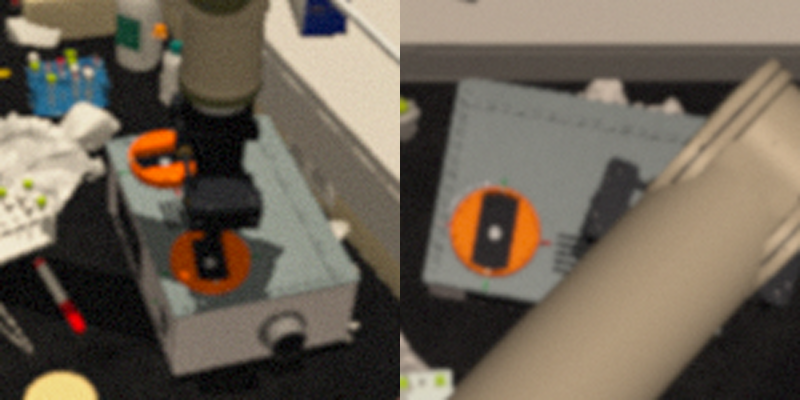

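The left slot now runs front to rear, with its head at top (275,166), so it is locked. Next is the right one, where the cover should now sit lower.

```bash
python3 -m crank '[[[-0.1,-0.14,0.6],0],[[0,0,0.6],0],[[0,0,0.4],0],[[0,0,0.3],0],[[0,0,0.1],0],[[0,0,0],0],[[0,0,0],0]]'; python3 -c "
from h import *
rel([.5288,-.3568,.1275])"
```

```text
time: 19.27
ee_pos: [0.5283, -0.358, 0.1297]
eef_rot: [0.18, 0.984, -0.0, 0.0]
ft_force: [-0.0, -0.2, -0.2]
width: 0.0391
grip_force: 0.0
t 19.27 ee [ 0.5283 -0.358   0.1297] yaw_y 69.3 units [0.   0.04 0.07] F [-0.  -0.2 -0.2] j7 2.01
```

```bash
python3 -m crank '[[[0,0.04,0.07],0.8],[[0,0,0.03],0.8],[[0,0,0],0.8],[[0,0,0],0.8],[[0,0,0],0.8],[[0,0,0],0.8],[[0,0,0],0.8],[[0,0,0],0.8],[[0,0,0],0.8],[[0,0,0],0.8],[[0,0,0],0]]'; python3 -c "
from h import *
rel([.5288,-.3568,.1275]);print(state()[0]['torque'])"; python3 -m crank '[[[0,0,0],0.7],[[0,0,0],0.7],[[0,0,0],0.7],[[0,0,0],0.6],[[0,0,0],0.4],[[0,0,0],0]]'; python3 -c "
from h import *
rel([.5288,-.3568,.1275]);print(state()[0]['torque'])"
```

```text
time: 20.65
ee_pos: [0.5288, -0.3567, 0.1265]
eef_rot: [0.673, 0.739, -0.0, 0.0]
ft_force: [0.4, 0.9, -0.2]
width: 0.0389
grip_force: 0.0
t 20.65 ee [ 0.5288 -0.3567  0.1265] yaw_y 5.3 units [-0.    0.   -0.03] F [ 0.4  0.9 -0.2] j7 1.01
[-0.10108479  0.1063524  -0.00728608]
time: 21.4
ee_pos: [0.5287, -0.3567, 0.1264]
eef_rot: [0.816, 0.578, 0.0, 0.0]
ft_force: [0.1, 0.0, 0.7]
width: 0.0393
grip_force: 0.5
t 21.4 ee [ 0.5287 -0.3567  0.1264] yaw_y -19.4 units [-0.    0.01 -0.04] F [0.1 0.  0.7] j7 0.63
[-0.08431563  0.07045628  0.08096153]
```

```bash
python3 -m crank '[[[0,0,0],0.6],[[0,0,0],0.6],[[0,0,0],0.4],[[0,0,0],0]]'>/dev/null; python3 -c "
from h import *
rel([.5288,-.3568,.1275]);print(state()[0]['torque'])"; python3 -m crank '[[[0,0,0],0.4],[[0,0,0],0]]'>/dev/null; python3 -c "
from h import *
rel([.5288,-.3568,.1275]);print(state()[0]['torque'])"
```

```text
t 21.9 ee [ 0.5288 -0.3567  0.1264] yaw_y -32.1 units [-0.    0.   -0.04] F [0.4 0.1 1.6] j7 0.43
[-0.13008069  0.02029496  0.47563177]
t 22.15 ee [ 0.5289 -0.3567  0.1265] yaw_y -35.2 units [-0.   -0.   -0.03] F [-0.9 -1.3  1.8] j7 0.38
[-0.30351248  0.06765455  1.6664871 ]
```

Same stop signature. I'll add a little more torque, back off, lift clear, and look from the left.

```bash
python3 -m crank '[[[0,0,0],0.4],[[0,0,0],0],[[0,0,0],-1],[[0,0,0],-1],[[0,0,0],-0.6],[[0,0,-0.5],0],[[0,0,-0.8],0],[[0,0,-0.9],0],[[0,0,-0.9],0],[[0,0,0],-1],[[0,0,0],-1],[[0,0,0],-1]]'; python3 -m crank '[[[0,0,0],-1],[[0,0,0],-1],[[0,0,0],-1],[[0,0,0],-1],[[0,0,0],-1],[[0,0.9,0],-1],[[0,1,0],-1],[[0,1,0],-1],[[0,1,0],-0.5],[[0,1,0],0],[[0,1,0],0],[[0,1,0],0]]';python3 -m crank '[[[0,1,0],0],[[0,1,0],0],[[0,1,0],0],[[0,1,0],0],[[0,1,0],0],[[0,1,0],0],[[0,0,0],0],[[0,0,0],0]]'
python3 - <<'E'
from h import *
rel([.6,0.06,.25])
a,b=vision.camera("side"),vision.camera("top")
slots(b,.124)
c=np.zeros((400,800,3),np.uint8)
c[:,:400]=cv2.resize(a[130:280,220:370],(400,400),interpolation=2);c[:,400:]=cv2.resize(b[80:230,240:390],(400,400),interpolation=2)
cv2.imwrite("pics/end.png",c[:,:,::-1])
E
```

```text
time: 23.65
ee_pos: [0.5283, -0.3569, 0.2202]
eef_rot: [0.668, 0.744, 0.0, 0.0]
ft_force: [-0.6, 0.1, -0.1]
width: 0.0387
grip_force: 0.0
time: 25.15
ee_pos: [0.6138, -0.1712, 0.2201]
eef_rot: [0.14, 0.99, 0.0, 0.0]
ft_force: [1.1, 0.0, -0.2]
width: 0.0391
grip_force: 0.0
time: 26.15
ee_pos: [0.663, 0.0001, 0.2198]
eef_rot: [0.14, 0.99, -0.0, 0.0]
ft_force: [0.2, -0.8, 0.3]
width: 0.039
grip_force: 0.0
t 26.15 ee [6.630e-01 1.000e-04 2.198e-01] yaw_y 74.0 units [ 2.57  1.34 -1.01] F [ 0.2 -0.8  0.3] j7 1.44
L head [ 0.5592 -0.18  ] ell [32.9 33.2] slot [ 0.5625 -0.1806] ang 169.9 ratio 4.1
R head [ 0.5276 -0.3562] ell [32.9 33.9] slot [ 0.5302 -0.3598] ang 169.7 ratio 4.1
```

View pics/end.png

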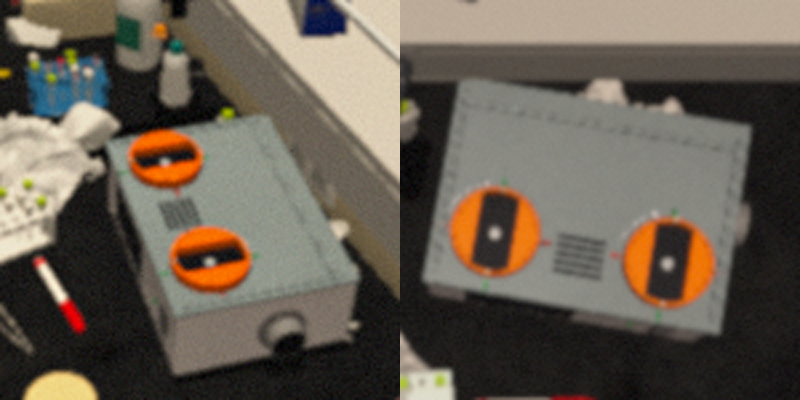

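Both slots, at top (275,167) and (340,178), measure about -10.2°. That is front to rear on the unit, so both fasteners are locked. The cover is flush and the arm is clear.

```bash
python3 -c "
from bench import r
print(r.close_job())"
```

```text
the job is handed in; nothing more can be done
None
```

The cover is pushed down flush, both orange fasteners are turned clockwise to their stops and locked, the loose items were not touched, and the job was handed in at about 26 s.

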